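# Free the turquoise bur tote from its keeper peg

### The job

Three small tool totes hang on pegs, each held by an orange sprung keeper near the peg's free end. Press down the keeper of the turquoise tote's peg until it clicks open while the tote still hangs there, then draw that tote wholly clear off the end of the peg and set it down gently, without dropping it, upright in the middle of the pale stone slab.

Things in the scene. Friction and masses are not known exactly. Their poses are not given: they have to be found in the camera images.
- tote_turquoise: Turquoise tool tote, 0.2-0.4 kg (a red and a grey one hang alike). Origin: centre of underside; z up, x along its peg, -x to the free end. Box 80 (x) x 90 (y) x 45 high. At x=0 a wall 12 thick with a slot for the peg (y +-24, z 62-105), shoulder to z 117, then grip tab 30 wide (y), 12 thick, z 117-152: grip it from above across y. It can rise 18 mm on the peg; raise it 8 to slide.
- keeper_turquoise (a joint): Keeper of the turquoise tote's peg: orange 16 mm square plunger. Metres pressed down: 0 = shut, standing 24 mm above the peg and blocking the tote; 0.025 = open, just under the peg's top. Over-centre spring: about 5 N straight down starts it; past half way (0.0125) it snaps open by itself and stays open. The tote cannot pull it open.
- keeper_turquoise_top (a point): Centre of that keeper's top face; moves with it. Shut, it is 174 mm above the bench. It sits on the peg about 65 mm from the tote's middle (x), on the free-end side; the peg ends 15 mm beyond it. The tote's box lies under the peg, so draw the tote about 140 mm out along the peg before lifting it.
- stand_turquoise: Fixed wooden stand with the turquoise tote's peg. Origin on the bench, x along the peg, free end (x = -70 mm) towards the robot. Steel peg 16 wide, 25 high, top at z 150, from x -70 to the post (x 60-80, 45 wide, 160 high). Foot x -70 to 80, 80 wide, 12 thick. The tote hangs at x of about 12, within 3 deg of its yaw. Next stands about 180 to the side.
- slab: Pale marble slab, fixed on the bench to the left (+y) of the pegs, 140 x 140 mm, 20 mm thick. Origin: centre of its underside; its top is 20 mm above that.

How it is judged:
On the way:
1. the keeper of the turquoise tote's peg is pressed open while the tote still hangs on the peg (value of joint keeper_turquoise above 0.02 m and distance of tote_turquoise from where it was at the start of the episode below 0.035 m), for 0.2 s.
At the end, for the whole second after the job is handed in: The turquoise tote stands on the slab, upright within about 8 degrees, its centre within 40 mm of the slab's centre, at rest and released (horizontal distance between tote_turquoise and slab below 0.04 m and z of tote_turquoise in the frame of slab between 0.016 and 0.024 m and angle between tote_turquoise's own z axis and vertical below 0.15 rad and linear speed of tote_turquoise below 0.02 m/s); the robot touches nothing.
It fails at once if the turquoise tote is dropped (falls from more than about 15 mm, faster than 0.55 m/s while not held) (contact force between the fingers and tote_turquoise below 0.3 N and linear speed of tote_turquoise above 0.55 m/s).
It also fails if it takes over 58 s, if anything falls off the work surface, if the arm or the gripper's body presses on something with over 40 N, if the wrist force passes 120 N, or if a joint passes its speed limit or range.

### The arm

A 7-joint arm with a two-finger parallel gripper is mounted at the origin on the work surface. World frame = base frame: x ahead of the robot, y to its left, z up, the work surface at z = 0. Lengths are in m, angles in rad, forces in N, time in s.
With the tool pointing down it reaches from about 0.425 to 1.025 m from the base axis. Payload 3.6 kg.
Tool frame: the origin (TCP) lies on the centre line of the jaws, within the pads' length; the fingertips stand 19 mm ahead of it and the grasp point (between the pads) is the TCP; z points along the fingers, y is the line along which they close (so a half turn about z gives the same grasp; the last joint's range is limited). The gripper opens to 85 mm and grips with 20 to 120 N. Pads are 22 mm wide; open, the fingers measure 114 mm over their backs; the gripper's body (76 mm by 85 mm) begins 54 mm behind the grasp point. The pads swing forward as they close: fully open they stand 13 mm farther back than shut.
Start: joints at [-1.401, 0.591, 0.048, 1.609, -0.033, 0.943, -0.034], TCP at [0.188, 0.7, 0.25] pointing down, gripper open.
Joint ranges: [-2.69, 2.69], [-0.47, 2.24], [-1.27, 1.36], [0.19, 2.51], [-1.53, 4.68], [0.08, 2.07], [-3.09, 3.09]. Speed limits (rad/s): [2.57, 2.57, 3.14, 3.14, 3.14, 3.14, 3.14].

### API

Orientations are given as a unit quaternion [x, y, z, w].
In Python, from cell import observe, camera, camera_info, hand_in gives the robot as it stands. The module is installed in compiled form; this text tells all that it offers.
- The arm moves only by the shell command python3 -m inch 'ROWS' [FORCE]. ROWS is JSON, a list of rows, each a list of 3 entries, a list of its own where there are three numbers: the shift along the tool's x, y, z in mm, then the turn, a rotation vector about the tool's x, y, z in degrees, then the opening, from -1 (shut) to 1 (fully open). In form: [[[tx, ty, tz], [ax, ay, az], jaw], ...]. A call has 1 to 12 rows; each row shifts and turns the commanded pose from where the row before left it, along the tool's axes as they then stand; what a row does not reach is not made up. A row lasts 1/12 s, in which the tool goes at most 41.7 mm and 7.16 degrees, less where a joint would pass 70% of its speed; a pose out of reach is approached as far as the arm can. A call is refused whole if a number of a shift passes 41.7 or a number of a turn 7.16, either way. A call with a gripper value outside its range is refused whole. The fingers move at their own pace and stop on an object; FORCE is the grip in N (left out, the last holds). Time passes only in rows, so rows that do not move let the fingers close. It gives the time, the measured TCP pose, the force, the opening and the grip force at its end, in the units of the state.
- observe(): the state, without advancing time (a new reading comes with each control period).
- camera(name): name is "scene" or "side" or "wrist"; returns (picture, depth): 400x640x3 uint8, red, green, blue; 400x640 float32, m along the optical axis (not along the pixel's ray), 0 where there is no reading.
- camera_info(name): a dict with "fovy" (degrees; the focal length in pixels is half the picture's height over the tangent of half this angle, whatever the lens; pixels are square), "cx", "cy" (the principal point, pixels), "world_to_cam" (4x4, takes a point from world to camera coordinates); the wrist camera has in their place "T_tool_cam" (4x4, takes a point from camera to tool coordinates, whose origin is the TCP and whose axes are the flange's). Camera axes: x right, y up, looking along -z (the intrinsics and any distortion apply to the point x, -y, -z); pixel columns grow to the right and rows downward; lengths in m; the calibration is good to about 2 mm. A picture is of the moment at which its call begins: read the wrist's pose just before it. camera_info takes no time and is no camera call.
- hand_in(): hands the job in; it is judged then, once.
The state is a dict: "time_s": time; "joint_pos": joint angles; "qvel": joint speeds; "effort": joint torques, N m; "tcp_pos": TCP position; "eef_rot": TCP orientation; "wrist_force": force on the tool from outside, world axes, zero at the start; "torque": the same for the moment, N m; "width": finger opening in m; "grasp_force": force on a finger pad.
Only numpy, scipy, OpenCV 4.12 (cv2) and the standard library are available. Lean on these libraries where they do the work, as an engineer would, in place of code of your own. Each camera call takes 0.05 s, during which the arm holds its last target. There are 200 camera calls.

## Working session

There is one attempt and no reset: what is moved stays moved. The work goes in short steps, Python scripts to look and compute and a shell command to move; the robot and the scene stay as the last step left them, time stands still between calls to the robot, and variables do not carry over. Pictures are saved under pics/ and viewed, at most 10 in all, crops included, and the job is handed in when it is done.

```bash
mkdir -p pics; cat > h.py <<'E'
import numpy as np, cv2
from cell import observe, camera, camera_info
from scipy.spatial.transform import Rotation as R
def snap(n):
    s=observe(); p,d=camera(n); i=camera_info(n)
    f=200/np.tan(np.radians(i["fovy"])/2)
    if n=="wrist":
        T=np.eye(4);T[:3,:3]=R.from_quat(s["eef_rot"]).as_matrix();T[:3,3]=s["tcp_pos"]
        C=T@np.array(i["T_tool_cam"])
    else: C=np.linalg.inv(np.array(i["world_to_cam"]))
    return p,d,(f,i["cx"],i["cy"],C)
def pts(d,k):
    f,cx,cy,C=k; v,u=np.mgrid[:400,:640]
    P=np.stack([(u-cx)/f*d,-(v-cy)/f*d,-d],-1)
    return P@C[:3,:3].T+C[:3,3]
def ray(k,u,v,z):
    f,cx,cy,C=k; r=C[:3,:3]@np.array([(u-cx)/f,-(v-cy)/f,-1]); return C[:3,3]+r*(z-C[2,3])/r[2]
def save(n,p): cv2.imwrite("pics/"+n+".png",p[...,::-1])
E
python3 - <<'E'
from h import *
a=[]
for n in("scene","side"):
    p,d,k=snap(n); a.append(p); print(n,camera_info(n),(d>0).mean())
    np.savez(n,p=p,d=d,C=k[3],k=k[:3])
print(camera_info("wrist"))
save("a",cv2.resize(np.vstack(a),(640,800))[:,:] if 0 else cv2.resize(np.hstack(a),(800,250)))
save("s1",a[0]);save("s2",a[1]);print(observe())
E
```

```text
scene {'fovy': 50.08038348720765, 'cx': 325.58832891730646, 'cy': 198.92344918695917, 'world_to_cam': array([[-0.10899105,  0.99394302,  0.01407899,  0.01073041],
       [-0.71400818, -0.08813314,  0.69456812,  0.30694465],
       [ 0.69160196,  0.06564919,  0.71928917, -1.46499619],
       [ 0.        ,  0.        ,  0.        ,  1.        ]])} 0.9960390625
side {'fovy': 46.05975070126511, 'cx': 321.49429770521647, 'cy': 203.30570905218065, 'world_to_cam': array([[-0.99846741, -0.05414999,  0.01142877,  0.54989587],
       [ 0.04048956, -0.57396425,  0.81787874, -0.08086403],
       [-0.03772842,  0.81708801,  0.5752771 , -1.26015353],
       [ 0.        ,  0.        ,  0.        ,  1.        ]])} 0.99606640625
{'fovy': 58.527467484314506, 'cx': 312.16666788819964, 'cy': 206.13751230568897, 'T_tool_cam': array([[ 9.76185580e-04,  9.47574279e-01,  3.19534088e-01,
         8.31237365e-02],
       [ 9.99999521e-01, -9.03890618e-04, -3.74550375e-04,
        -1.08834737e-04],
       [-6.60904367e-05,  3.19534301e-01, -9.47574707e-01,
        -1.23757215e-01],
       [ 0.00000000e+00,  0.00000000e+00,  0.00000000e+00,
         1.00000000e+00]])}
{'time_s': 0.1, 'joint_pos': array([-1.40149747,  0.59205266,  0.04829528,  1.60972962, -0.03327319,
        0.94273055, -0.03370849]), 'qvel': array([ 1.36662002e-03, -1.22450352e-03,  2.40134225e-04, -3.36194310e-03,
       -6.84196906e-05,  3.08878075e-04,  1.74179945e-03]), 'effort': array([ 3.34344950e-03, -5.49996650e+01,  1.55249421e+00, -1.98825377e+01,
        9.64079169e-03,  3.81940015e-03,  3.88114501e-06]), 'tcp_pos': array([0.18814301, 0.69939966, 0.24922344]), 'eef_rot': array([ 1.30974907e-01,  9.91385119e-01, -1.05567512e-03, -7.10821056e-05]), 'wrist_force': array([0.08788624, 0.33714926, 1.38432934]), 'torque': array([ 0.02312644,  0.00908619, -0.03726785]), 'grasp_force': 0.0, 'width': 0.08534097706734589}
```

View pics/s1.png

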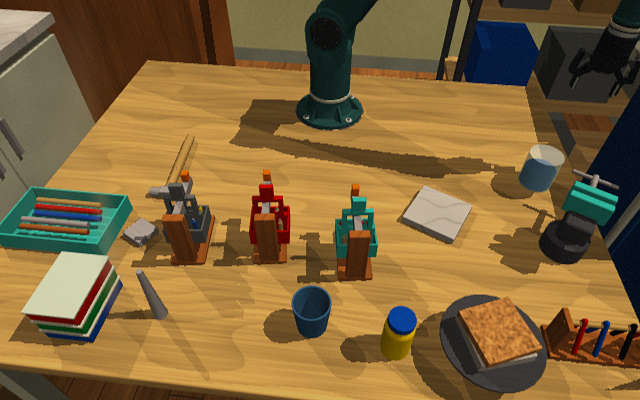

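View pics/s2.png

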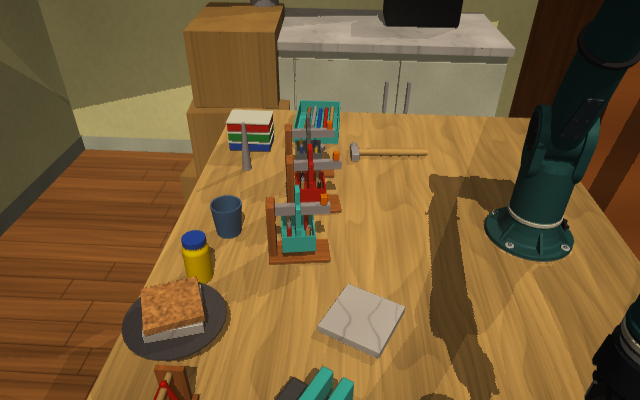

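The scene view shows the turquoise tote at about (355,230), its keeper at (354,190) and the slab at (437,213). In the side view they are at (298,225), (324,200) and (362,318).

```bash
python3 - <<'E'
from h import *
box={"scene":dict(orange=(340,180,370,200),turq=(325,185,385,265),slab=(395,180,480,245)),"side":dict(orange=(314,190,334,212),turq=(275,182,320,255),slab=(310,280,410,360))}
K={};O={}
for n in box:
    z=np.load(n+".npz");p,d=z["p"],z["d"];k=(*z["k"],z["C"]);K[n]=k;P=pts(d,k)
    h=cv2.cvtColor(p,cv2.COLOR_RGB2HSV)
    m=dict(orange=cv2.inRange(h,(5,200,120),(18,255,255)),turq=cv2.inRange(h,(80,120,50),(95,255,255)),slab=cv2.inRange(h,(0,0,110),(180,50,255)))
    for c,(a,b,e,f) in box[n].items():
        q=np.zeros((400,640),np.uint8);q[b:f,a:e]=m[c][b:f,a:e]
        nn,lab,st,ce=cv2.connectedComponentsWithStats(q)
        if c!="turq": q=(lab==1+st[1:,4].argmax())
        q=q>0;X=P[q];v,u=np.nonzero(q)
        print(n,c,q.sum(),"px",u.min(),u.max(),v.min(),v.max(),"lo",np.percentile(X,3,0).round(4),"hi",np.percentile(X,97,0).round(4))
        zt=np.percentile(X[:,2],97); 
        if c=="slab":
            s=X[abs(X[:,2]-np.median(X[:,2]))<.004];r=cv2.minAreaRect((s[:,:2]*1000).astype(np.float32));print("  rect",r,np.median(s[:,2]))
        if c=="orange":
            s=X[X[:,2]>zt-.004];print("  top",s.mean(0),len(s),zt); O[n]=s.mean(0)
        if c=="turq":
            s=X[X[:,2]>zt-.025];print("  tab",np.median(s,0),s.min(0),s.max(0),X[:,2].max(),len(s))
            for zl in(.045,.06,.08,.1):
                s=X[abs(X[:,2]-zl)<.006]; print("  z",zl,len(s),s.min(0).round(4),s.max(0).round(4))
E
```

```text
scene orange 40 px 352 358 184 189 lo [0.537  0.1057 0.1705] hi [0.5527 0.1195 0.176 ]
  top [0.56727283 0.11296741 0.19596267] 30 0.17595366078795557
scene turq 1069 px 335 377 198 257 lo [0.5703 0.0802 0.052 ] hi [0.6496 0.1682 0.1963]
  tab [0.60882834 0.12258411 0.18825726] [0.60017191 0.10850759 0.1713761 ] [1.23352475 0.13780152 0.84041086] 0.8404108557077264 159
  z 0.045 25 [0.6354 0.0856 0.0432] [0.6497 0.172  0.0508]
  z 0.06 75 [0.5869 0.075  0.0541] [0.6512 0.1727 0.0655]
  z 0.08 113 [0.5619 0.0778 0.0741] [0.6505 0.1715 0.0859]
  z 0.1 87 [0.5949 0.083  0.0941] [0.6158 0.1643 0.106 ]
scene slab 1083 px 408 471 186 239 lo [0.3793 0.2801 0.0168] hi [0.5261 0.4065 0.0229]
  rect ((449.6308288574219, 333.10723876953125), (137.96420288085938, 135.82339477539062), 63.70167922973633) 0.019758984330511986
side orange 126 px 320 333 193 210 lo [ 0.522  -0.1286  0.0096] hi [0.5499 0.1221 0.1754]
  top [0.54061398 0.14519847 0.19482378] 29 0.17539902774825494
side turq 950 px 281 315 185 252 lo [0.5606 0.0828 0.0476] hi [0.6405 0.1715 0.1963]
  tab [0.60114421 0.13494173 0.19273998] [0.50478364 0.11130776 0.17230067] [0.6077768  1.01302014 0.78478981] 0.7847898096804371 76
  z 0.045 142 [0.5605 0.0743 0.0449] [0.6437 0.1732 0.051 ]
  z 0.06 157 [0.5579 0.0747 0.054 ] [0.6434 0.1729 0.0659]
  z 0.08 134 [0.5582 0.1574 0.074 ] [0.6351 0.1725 0.0857]
  z 0.1 21 [0.593  0.1527 0.0944] [0.6026 0.1654 0.1059]
side slab 60 px 332 344 313 327 lo [0.4871 0.3326 0.0176] hi [0.5102 0.3613 0.0224]
  rect ((504.0090026855469, 350.6251220703125), (30.446115493774414, 27.226186752319336), 55.04458236694336) 0.020098208260520944
```

```bash
python3 -m inch '[[[0,0,-10],[0,0,-6],1],[[0,0,-10],[0,0,-6],1],[[0,0,-10],[0,0,-6],1],[[0,0,-10],[0,0,-6],1],[[-14,-32,-1],[0,0,0],1],[[-14,-32,-1],[0,0,0],1],[[-14,-32,-1],[0,0,0],1],[[-14,-32,-1],[0,0,0],1],[[-14,-32,-1],[0,0,0],1],[[-14,-32,-1],[0,0,0],1],[[-14,-32,-1],[0,0,0],1],[[-14,-32,-1],[0,0,0],1]]'
python3 -m inch '[[[-14,-32,0],[0,0,0],1],[[-14,-32,0],[0,0,0],1],[[-14,-32,0],[0,0,0],1],[[-14,-32,0],[0,0,0],1],[[-14,-32,0],[0,0,0],1],[[-14,-32,0],[0,0,0],1],[[-14,-32,0],[0,0,0],1],[[-14,-32,0],[0,0,0],1],[[-14,-32,0],[0,0,0],1],[[-14,-32,0],[0,0,0],1],[[-14,-32,0],[0,0,0],1],[[0,0,0],[0,0,0],1]]'
```

```text
time_s: 1.1
tcp_pos: [0.3393, 0.4627, 0.298]
eef_rot: [-0.078, 0.997, -0.0, -0.0]
wrist_force: [1.0, -0.1, -0.8]
width: 0.0856
grasp_force: 0.0
time_s: 2.1
tcp_pos: [0.5494, 0.1321, 0.2983]
eef_rot: [-0.072, 0.997, -0.003, 0.001]
wrist_force: [0.2, -0.8, 0.5]
width: 0.0849
grasp_force: 0.0
```

```bash
cat > w.py <<'E'
from h import *
import sys
p,d,k=snap("wrist");save(sys.argv[1],p);P=pts(d,k)
h=cv2.cvtColor(p,cv2.COLOR_RGB2HSV)
m=cv2.inRange(h,(5,180,120),(20,255,255))>0;X=P[m&(P[...,2]>.12)&(P[...,2]<.185)]
if len(X):
    t=X[X[:,2]>np.percentile(X[:,2],90)-.005];print("keeper",len(t),"rng",t.min(0),t.max(0),"mid",(t.min(0)+t.max(0))/2)
m=(cv2.inRange(h,(78,100,40),(98,255,255))>0)
for lo,hi in((.185,.205),(.155,.168),(.08,.095)):
    Y=P[m&(P[...,2]>lo)&(P[...,2]<hi)&(abs(P[...,0]-.6)<.3)]
    if len(Y): print(lo,len(Y),cv2.minAreaRect((Y[:,:2]*1000).astype(np.float32)),np.median(Y[:,2]),Y.min(0),Y.max(0))
g=P[(P[...,2]>.145)&(P[...,2]<.155)&(h[...,1]<60)&(abs(P[...,1]-.12)<.06)]
if len(g): print("peg",len(g),cv2.minAreaRect((g[:,:2]*1000).astype(np.float32)),np.median(g[:,2]))
s=observe();print(s["tcp_pos"],R.from_quat(s["eef_rot"]).as_matrix()[:,:2].T.round(4).tolist())
np.savez(sys.argv[1],p=p,d=d,C=k[3],k=k[:3])
E
python3 w.py w1
```

```text
keeper 595 rng [ 0.5117242  -0.08948684  0.16872006] [0.54901755 0.12091217 0.1762217 ] mid [0.53037087 0.01571267 0.17247088]
0.185 850 ((602.1174926757812, 122.93132781982422), (12.471129417419434, 29.737319946289062), 8.416586875915527) 0.19642437743129182 [0.59446349 0.10795596 0.18502112] [0.61004162 0.13766249 0.19883958]
0.155 936 ((601.6410522460938, 122.77008056640625), (11.156660079956055, 67.13025665283203), 8.618370056152344) 0.16169289445296653 [0.59156964 0.08951052 0.15508368] [0.61193549 0.15612748 0.16797446]
0.08 998 ((695.3650512695312, 107.9891586303711), (107.77949523925781, 288.96612548828125), 81.32574462890625) 0.0898023948107039 [0.55700428 0.03969761 0.08004405] [0.83110113 0.17186844 0.09492059]
peg 1486 ((591.1712036132812, 119.64923095703125), (130.42071533203125, 16.261320114135742), 7.411003112792969) 0.15011307039336697
[0.5474265  0.13587574 0.29808011] [[-0.9891, -0.147, -0.0003], [-0.147, 0.9891, -0.0024]]
```

View pics/w1.png

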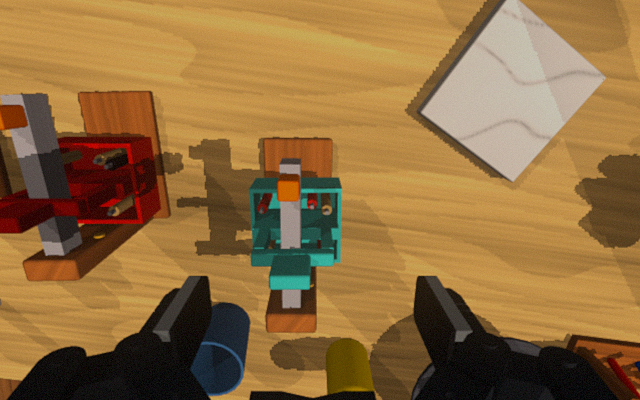

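The wrist view shows the keeper at (289,189), the tab at (291,270) and the slab at the upper right (512,90).

```bash
python3 - <<'E'
from h import *
z=np.load("w1.npz");p,d=z["p"],z["d"];k=(*z["k"],z["C"]);P=pts(d,k)
h=cv2.cvtColor(p,cv2.COLOR_RGB2HSV)
m=(cv2.inRange(h,(5,180,120),(20,255,255))>0)&(P[...,1]>.05)&(P[...,2]>.165)&(P[...,2]<.18)
v,u=np.nonzero(m);X=P[m];t=X[X[:,2]>.170];print(u.min(),u.max(),v.min(),v.max(),cv2.minAreaRect((t[:,:2]*1000).astype(np.float32)),np.median(t[:,2]))
m=(P[...,2]>.015)&(P[...,2]<.026)&(h[...,1]<70)&(P[...,1]>.22)&(P[...,0]<.6)
s=P[m];print("slab",len(s),cv2.minAreaRect((s[:,:2]*1000).astype(np.float32)),np.median(s[:,2]))
K=cv2.minAreaRect((t[:,:2]*1000).astype(np.float32))[0]
o=observe();M=R.from_quat(o["eef_rot"]).as_matrix();print(M.T@(np.array([K[0]/1000,K[1]/1000,.174])-o["tcp_pos"])*1000)
E
```

```text
277 299 180 200 ((541.2514038085938, 112.39976501464844), (15.170841217041016, 15.51063346862793), 7.597128868103027) 0.17401242243615647
slab 17753 ((446.28369140625, 331.8536071777344), (139.80238342285156, 139.721435546875), 63.78685760498047) 0.020335018710519737
[  9.59420242 -22.02136486 124.12951585]
```

```bash
python3 -m inch '[[[5,-11,20],[0.1,0,0],-1],[[5,-10.5,20],[0,0,0],-1],[[0,0,20],[0,0,0],-1],[[0,0,15],[0,0,0],-1],[[0,0,8],[0,0,0],-1],[[0,0,0],[0,0,0],-1],[[0,0,0],[0,0,0],-1],[[0,0,0],[0,0,0],-1]]' 30; python3 - <<'E'
from h import *
o=observe();M=R.from_quat(o["eef_rot"]).as_matrix();print(o["tcp_pos"],o["wrist_force"],o["width"],M.round(4).tolist(),M.T@(np.array([.541,.113,.174])-o["tcp_pos"])*1000)
E
```

```text
time_s: 2.82
tcp_pos: [0.5396, 0.1188, 0.2162]
eef_rot: [-0.078, 0.997, -0.001, 0.001]
wrist_force: [-0.7, 0.3, 0.1]
width: -0.0001
grasp_force: 0.0
[0.5396418  0.11877963 0.21615914] [-0.73470449  0.27965775  0.10608675] -5.3985131403036346e-05 [[-0.9877, -0.1564, 0.0017], [-0.1564, 0.9877, -0.001], [-0.0015, -0.0013, -1.0]] [-0.37228214 -5.8662933  42.16740077]
```

```bash
python3 -m inch '[[[0,-5.5,5],[0,0,0],-1],[[0,0,8],[0,0,0],-1],[[0,0,5],[0,0,0],-1],[[0,0,0],[0,0,0],-1]]'; python3 -m inch '[[[0,0,4],[0,0,0],-1],[[0,0,4],[0,0,0],-1],[[0,0,4],[0,0,0],-1],[[0,0,4],[0,0,0],-1],[[0,0,4],[0,0,0],-1],[[0,0,0],[0,0,0],-1],[[0,0,0],[0,0,0],-1]]'
```

```text
time_s: 3.15
tcp_pos: [0.5391, 0.1121, 0.1961]
eef_rot: [-0.078, 0.997, -0.001, -0.001]
wrist_force: [-0.8, 0.3, 0.1]
width: 0.0001
grasp_force: 0.0
time_s: 3.73
tcp_pos: [0.5397, 0.1125, 0.1768]
eef_rot: [-0.078, 0.997, -0.001, -0.0]
wrist_force: [-0.4, 0.5, -0.3]
width: -0.0001
grasp_force: 0.0
```

```bash
python3 -m inch '[[[0,0,-15],[0,0,0],-1],[[0,0,-25],[0,0,0],-1],[[0,0,-30],[0,0,0],1],[[0,0,-30],[0,0,0],1],[[0,0,-21],[0,0,0],1],[[0,0,0],[0,0,0],1],[[0,0,0],[0,0,0],1],[[0,0,0],[0,0,0],1]]'; python3 w.py w2
```

```text
time_s: 4.4
tcp_pos: [0.5393, 0.1126, 0.2977]
eef_rot: [-0.078, 0.997, -0.001, -0.0]
wrist_force: [-0.9, 0.1, 0.2]
width: 0.0721
grasp_force: 0.0
keeper 624 rng [ 0.51152177 -0.10333216  0.16884819] [ 0.52801567 -0.08500692  0.1764635 ] mid [ 0.51976872 -0.09416954  0.17265585]
0.185 840 ((602.2229614257812, 122.5792236328125), (12.536944389343262, 29.380714416503906), 7.8807148933410645) 0.19640817630578486 [0.594375   0.10773479 0.18500847] [0.60978202 0.13748423 0.19885763]
0.155 936 ((601.767578125, 122.8796157836914), (11.496801376342773, 67.46470642089844), 8.868115425109863) 0.16165005516185812 [0.59170585 0.08900091 0.15501086] [0.6116827  0.15584621 0.16798845]
0.08 1122 ((691.90087890625, 106.67171478271484), (109.09025573730469, 284.49127197265625), 79.96868896484375) 0.08977405278135492 [0.55660137 0.03995268 0.08001901] [0.82806913 0.17215074 0.09499506]
peg 1889 ((591.2343139648438, 119.55719757080078), (130.2624053955078, 15.974836349487305), 7.7726149559021) 0.1501403076496458
[0.53898892 0.11248567 0.29715409] [[-0.9878, -0.1556, 0.0024], [-0.1556, 0.9878, -0.002]]
```

View pics/w2.png

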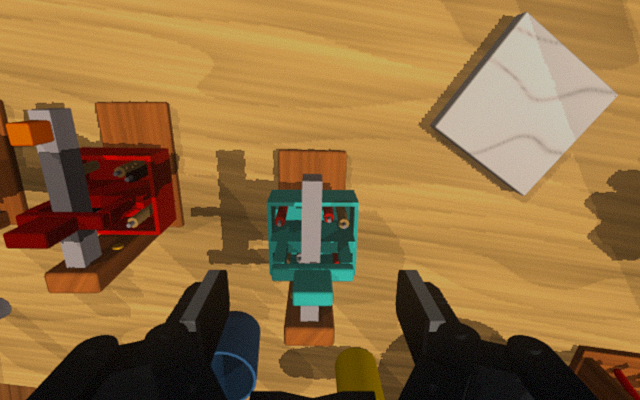

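The keeper at (312,180) has sunk below the peg top, and the tote hasn't moved.

```bash
python3 -m inch '[[[-22,0,10],[0,0,0],1],[[-22,0,10],[0,0,0],1],[[-20,0,10],[0,0,0],1],[[0,0,10],[0,0,0],1],[[0,0,0],[0,0,0],1],[[0,0,0],[0,0,0],1]]'; python3 - <<'E'
from h import *
o=observe();M=R.from_quat(o["eef_rot"]).as_matrix();print(M.T@(np.array([.602,.1228,.183])-o["tcp_pos"])*1000,M.round(4).tolist())
E
```

```text
time_s: 4.95
tcp_pos: [0.6012, 0.1221, 0.2563]
eef_rot: [-0.078, 0.997, -0.001, -0.003]
wrist_force: [0.5, 0.1, -0.4]
width: 0.0853
grasp_force: 0.0
[-1.27069409  0.71289367 73.27924262] [[-0.9878, -0.1555, -0.0049], [-0.1555, 0.9878, -0.0031], [0.0053, -0.0023, -1.0]]
```

```bash
python3 -m inch '[[[-1,0.5,15],[0,0,0],1],[[0,0,15],[0,0,0],1],[[0,0,15],[0,0,0],1],[[0,0,15],[0,0,0],1],[[0,0,13],[0,0,0],1],[[0,0,0],[0,0,0],1],[[0,0,0],[0,0,0],0.2],[[0,0,0],[0,0,0],-1],[[0,0,0],[0,0,0],-1],[[0,0,0],[0,0,0],-1],[[0,0,0],[0,0,0],-1],[[0,0,0],[0,0,0],-1]]' 50
```

```text
time_s: 5.95
tcp_pos: [0.6047, 0.1231, 0.1865]
eef_rot: [-0.078, 0.997, -0.001, 0.001]
wrist_force: [-1.1, 0.2, 4.3]
width: 0.0293
grasp_force: 49.8
```

```bash
python3 -m inch '[[[0,0,-4],[0,0,0],-1],[[0,0,-4],[0,0,0],-1],[[0,0,-1],[0,0,0],-1],[[0,0,0],[0,0,0],-1],[[0,0,0],[0,0,0],-1]]' 50;  python3 -m inch '[[[8,0,0],[0,0,0],-1],[[12,0,0],[0,0,0],-1],[[12,0,0],[0,0,0],-1],[[12,0,0],[0,0,0],-1],[[0,0,0],[0,0,0],-1]]'
```

```text
time_s: 6.37
tcp_pos: [0.6038, 0.1231, 0.194]
eef_rot: [-0.078, 0.997, -0.001, -0.0]
wrist_force: [-0.0, -0.9, -3.8]
width: 0.0291
grasp_force: 49.5
time_s: 6.78
tcp_pos: [0.5563, 0.1154, 0.1936]
eef_rot: [-0.078, 0.997, -0.001, -0.003]
wrist_force: [-1.4, 0.5, -4.0]
width: 0.0288
grasp_force: 49.5
```

```bash
python3 -m inch '[[[10,0,0],[0,0,0],-1],[[14,0,0],[0,0,0],-1],[[14,0,0],[0,0,0],-1],[[14,0,0],[0,0,0],-1],[[14,0,0],[0,0,0],-1],[[14,0,0],[0,0,0],-1],[[14,0,0],[0,0,0],-1],[[6,0,0],[0,0,0],-1],[[0,0,0],[0,0,0],-1]]'; python3 - <<'E'
from h import *
p,d,k=snap("side");save("s3",p)
o=observe();M=R.from_quat(o["eef_rot"]).as_matrix();print(M.T@(np.array([.4465,.332,.2])-o["tcp_pos"])*1000)
E
```

```text
time_s: 7.53
tcp_pos: [0.4602, 0.1003, 0.1943]
eef_rot: [-0.078, 0.997, -0.001, -0.001]
wrist_force: [-0.1, 0.0, -3.1]
width: 0.029
grasp_force: 49.5
[-20.76016061 230.83193547  -5.83297965]
```

View pics/s3.png

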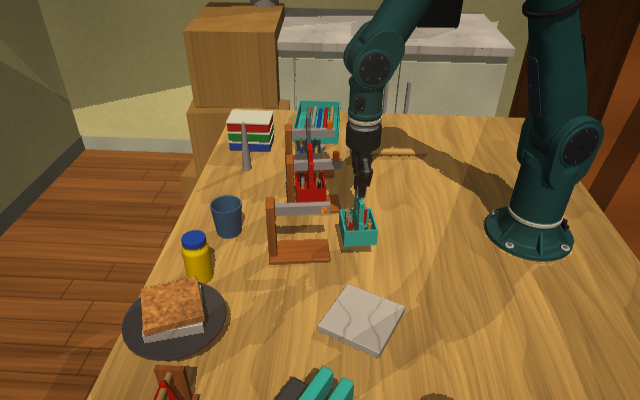

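The tote at (358,228) hangs level, clear of the peg end at (330,208). Next I carry it over the slab.

```bash
python3 -m inch '[[[0,8,-5],[0,0,0],-1],[[0,16,-5],[0,0,0],-1],[[-2,24,0],[0,0,0],-1],[[-3,26,0],[0,0,0],-1],[[-3,26,0],[0,0,0],-1],[[-3,26,0],[0,0,0],-1],[[-3,26,0],[0,0,0],-1],[[-3,26,0],[0,0,0],-1],[[-2,24,0],[0,0,0],-1],[[-2,18,0],[0,0,0],-1],[[0,11,0],[0,0,0],-1],[[0,0,0],[0,0,0],-1]]'; python3 - <<'E'
from h import *
for n in("scene","side"):
    p,d,k=snap(n);P=pts(d,k);h=cv2.cvtColor(p,cv2.COLOR_RGB2HSV)
    m=(cv2.inRange(h,(78,100,40),(98,255,255))>0)&(np.hypot(P[...,0]-.4465,P[...,1]-.332)<.09)
    X=P[m&(P[...,2]<.112)];print(n,len(X),X.min(0).round(4),X.max(0).round(4),np.percentile(X,[1,99],0).round(4).tolist())
o=observe();M=R.from_quat(o["eef_rot"]).as_matrix();print(o["tcp_pos"],M.T@(np.array([.4465,.332,.2])-o["tcp_pos"])*1000,M[2])
E
```

```text
time_s: 8.58
tcp_pos: [0.4466, 0.3369, 0.2043]
eef_rot: [-0.08, 0.997, 0.001, 0.001]
wrist_force: [0.7, 0.2, -3.9]
width: 0.0291
grasp_force: 50.0
scene 931 [0.4053 0.2872 0.0195] [0.4939 0.3882 0.112 ] [[0.4076, 0.2881, 0.064], [0.4926, 0.3856, 0.1105]]
side 1049 [0.3993 0.2835 0.0621] [0.4892 0.3849 0.1113] [[0.4008, 0.2854, 0.0639], [0.4871, 0.3834, 0.1097]]
[0.4467918  0.3318366  0.20386928] [0.26166067 0.21751455 3.86877676] [ 2.86194994e-04 -2.74779646e-03 -9.99996184e-01]
```

```bash
python3 -m inch '[[[0,0,6],[0,0,0],-1],[[0,0,10],[0,0,0],-1],[[0,0,10],[0,0,0],-1],[[0,0,8],[0,0,0],-1],[[0,0,4],[0,0,0],-1],[[0,0,1],[0,0,0],-1],[[0,0,0],[0,0,0],-1],[[0,0,0],[0,0,0],-1]]';  python3 -m inch '[[[0,0,1],[0,0,0],-1],[[0,0,1],[0,0,0],-1],[[0,0,0],[0,0,0],-1],[[0,0,0],[0,0,0],-1]]'; python3 -m inch '[[[0,0,1],[0,0,0],-1],[[0,0,0.5],[0,0,0],-1],[[0,0,0],[0,0,0],-1],[[0,0,0],[0,0,0],-1]]'
```

```text
time_s: 9.35
tcp_pos: [0.4469, 0.3322, 0.165]
eef_rot: [-0.078, 0.997, -0.001, 0.0]
wrist_force: [0.1, 0.1, -4.1]
width: 0.0292
grasp_force: 49.9
time_s: 9.68
tcp_pos: [0.4467, 0.3322, 0.1631]
eef_rot: [-0.078, 0.997, -0.001, 0.0]
wrist_force: [0.4, 0.4, -3.5]
width: 0.0294
grasp_force: 49.9
time_s: 10.02
tcp_pos: [0.4468, 0.3321, 0.1617]
eef_rot: [-0.078, 0.997, -0.001, 0.0]
wrist_force: [-0.9, -1.1, -0.1]
width: 0.0293
grasp_force: 50.2
```

Contact has begun, so I press slightly more and then release slowly.

```bash
python3 -m inch '[[[0,0,0.5],[0,0,0],-1],[[0,0,0],[0,0,0],-1],[[0,0,0],[0,0,0],-1]]' 20; python3 -m inch '[[[0,0,0],[0,0,0],-0.2],[[0,0,0],[0,0,0],0],[[0,0,0],[0,0,0],0.4],[[0,0,0],[0,0,0],0.8],[[0,0,0],[0,0,0],1],[[0,0,0],[0,0,0],1],[[0,0,0],[0,0,0],1],[[0,0,0],[0,0,0],1]]'; python3 -m inch '[[[0,0,-10],[0,0,0],1],[[0,0,-20],[0,0,0],1],[[0,0,-30],[0,0,0],1],[[0,0,-30],[0,0,0],1],[[0,0,-20],[0,0,0],1],[[0,0,0],[0,0,0],1],[[0,0,0],[0,0,0],1],[[0,0,0],[0,0,0],1]]'
python3 - <<'E'
from h import *
p,d,k=snap("side");save("s4",p)
for n in("scene","side"):
    p,d,k=snap(n);P=pts(d,k);h=cv2.cvtColor(p,cv2.COLOR_RGB2HSV)
    m=(cv2.inRange(h,(78,100,40),(98,255,255))>0)&(np.hypot(P[...,0]-.4465,P[...,1]-.332)<.09)
    X=P[m&(P[...,2]<.08)];T=P[m&(P[...,2]>.14)&(P[...,2]<.18)];print(n,np.percentile(X,[1,99],0).round(4).tolist(),np.median(T,0),np.percentile(T[:,2],98))
E
```

```text
time_s: 10.27
tcp_pos: [0.4468, 0.3321, 0.1616]
eef_rot: [-0.078, 0.997, -0.001, 0.0]
wrist_force: [-1.9, -1.6, 5.4]
width: 0.029
grasp_force: 50.9
time_s: 10.93
tcp_pos: [0.4467, 0.3321, 0.1609]
eef_rot: [-0.078, 0.997, -0.001, 0.0]
wrist_force: [0.2, 0.6, -0.4]
width: 0.0854
grasp_force: 0.0
time_s: 11.6
tcp_pos: [0.4462, 0.332, 0.2708]
eef_rot: [-0.078, 0.997, -0.001, -0.0]
wrist_force: [-0.2, -0.2, -1.4]
width: 0.0855
grasp_force: 0.0
scene [[0.4071, 0.2832, 0.0203], [0.493, 0.3806, 0.0792]] [0.45108484 0.33101715 0.15805795] 0.17284091363453788
side [[0.401, 0.2833, 0.0218], [0.4875, 0.3816, 0.0774]] [0.44506793 0.34374255 0.16955231] 0.17446941986829032
```

View pics/s4.png

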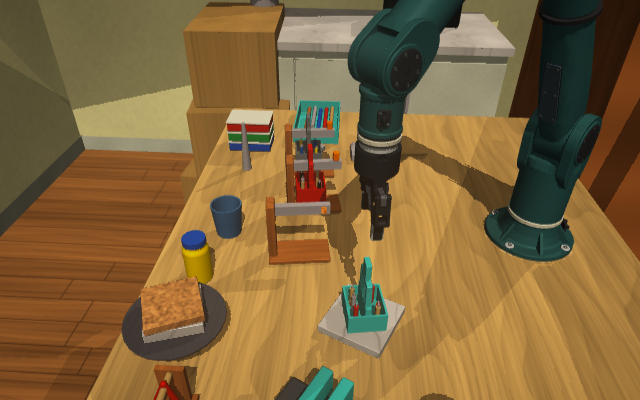

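The tote stands upright at (365,305) in the middle of the slab, and the gripper is clear above it.

```bash
python3 -c "from cell import hand_in; print(hand_in())"
```

```text
the job is handed in; nothing more can be done
None
```

I pressed the keeper open, drew the turquoise tote clear of its peg and set it upright on the slab, within a few millimetres of its centre by the final camera check; the job is handed in, but no verdict came back.

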